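# Pump a loaded bench lift up and lock it

### The arm

A 6-joint arm with a two-finger parallel gripper is mounted at the origin on a cart in front of the work surface, level with it; the furniture and walls round the work are solid. World frame = base frame: x ahead of the robot, y to its left, z up, the work surface at z = 0. Lengths are in m, angles in rad, forces in N, time in s.
With the tool pointing down it reaches from about 0.35 to 0.775 m from the base axis. Payload 5.5 kg.
Tool frame: the origin (TCP) lies at the very end of the fingers, on their centre line; the grasp point (between the pads) lies 19 mm behind it; z points along the fingers, y is the line along which they close (so a half turn about z gives the same grasp; the last joint's range is limited). The gripper opens to 85 mm and grips with 20 to 120 N. Pads are 22 mm wide; open, the fingers measure 114 mm over their backs; the gripper's body (76 mm by 85 mm) begins 54 mm behind the grasp point. The pads swing forward as they close: fully open they stand 13 mm farther back than shut.
Start: joints at [-1.343, 0.313, 0.046, 1.304, 0, 1.431], TCP at [0.207, -0.537, 0.231] pointing down, gripper open.
Joint ranges: [-2.76, 2.76], [-0.86, 1.69], [-1.03, 1.26], [-2.2, 2.34], [-1.47, 1.5], [-3.14, 3.14]. Speed limits (rad/s): [2.57, 2.57, 3.14, 3.14, 3.14, 3.14].

### API

Orientations are given as a unit quaternion [w, x, y, z].
In Python, from cell import ctrl gives the robot as it stands. The module is installed in compiled form; this text tells all that it offers. Calls block until the motion is done:
- ctrl.goto(position, orientation): joint-space move of the TCP to a pose.
- ctrl.move_linear(position, rate=0.15, ori=None, guard=None): straight line of the TCP; ori=None keeps the orientation; rate is the mean speed in m/s. With guard (N) it stops when the force on the tool has changed by that much, and returns True; else False.
- ctrl.set_joints(angles): joint-space move.
- ctrl.move_gripper(opening, effort=None): opening from 0.0 (shut) to 1.0 (fully open); effort is the grip in N (None keeps the last); returns when the fingers have stopped.
- ctrl.wait(seconds).
- ctrl.ik(position, orientation): joint angles nearest the present ones, or None.
- ctrl.sense(): the state.
- ctrl.capture(name): name is "scene" or "side" or "wrist"; returns the picture (384x512x3 uint8, blue, green, red); there is no depth.
- ctrl.camera_params(name): a dict with "fx", "fy", "cx", "cy" (pixels), "dist_coeffs" ([k1, k2, p1, p2, k3] as OpenCV has them; the pictures are not rectified), "T" (4x4, takes a point from camera to world coordinates). Camera axes: x right, y down, z forward; pixel columns grow to the right and rows downward; lengths in m; the calibration is good to about 2 mm. A picture is of the moment at which its call begins: read the wrist's pose just before it. camera_params takes no time and is no camera call; for the wrist camera it gives the pose at the moment of the call.
A pose or a line that the arm cannot do raises ctrl.Unreachable and nothing moves.
- ctrl.job_done(): hands the job in; it is judged then, once.
The state is a dict: "time_s": time; "joint_pos": joint angles; "joint_velocities": joint speeds; "tau": joint torques, N m; "tool_pos": TCP position; "tool_rot": TCP orientation; "wrist_force": force on the tool from outside, world axes, zero at the start; "ft_torque": the same for the moment, N m; "width": opening from 0.0 (shut) to 1.0 (fully open); "grasp_force": force on a finger pad.
Only numpy, scipy, OpenCV 4.12 (cv2) and the standard library are available. Lean on these libraries where they do the work, as an engineer would, in place of code of your own. Each camera call takes 0.05 s, during which the arm holds its last target. There are 200 camera calls.

### The job

Put the steel brewer lid flat in the middle of the bench lift's lowered platform, facing any way, and let it go. Then pump the sprung hand lever, full strokes all the way down and all the way back up, until the platform is at its full height. Last, push the raised safety hook down over the lift's lug pin until its spring gate snaps shut; leave the lid on the platform and do not disturb the marker, torch and solder spool.

Things in the scene. Friction and masses are not known exactly. Their poses are not given: they have to be found in the camera images.
- brew_lid: stainless machine lid, a flat plate 117 x 134 x 9 mm (x, y, z) with a round grey knob fixed on it as a handle; origin at the centre of its underside, z up. 0.15 to 0.3 kg
- lid_knob (a point): centre of the lid's knob, at x -3, y +7, z 29 mm in the lid's frame, with the lid's axes. A disc standing on edge and leaning 30 deg, 38 mm across, 17 mm thick, 10 to 50 mm above the lid's underside. Hold it low across its round rim, along the level line 55 deg anticlockwise from the lid's x axis; its flat faces slope and slip
- jack: grey steel bench lift, bolted to the table; origin on the table under its mast (mast 64 mm wide in x, 28 mm in y, 174 mm high). In its frame the platform lies to +y, the pump lever to -y, the safety hook and lug pin to -x (at yaw 0 towards the robot). Base plate 120 x 270 mm
- platform (a point): centre of the top surface of the dark flat platform, 140 (x) x 150 mm (y), 107 mm to +y of the mast; axes as the lift's. 45 mm above the table when lowered, 93 mm when fully raised. Its inner edge is 32 mm from the mast's centre; a plate behind that edge stands 60 mm above the surface
- jack_lift (a joint): height of the platform above its lowest position in m: 0 lowered, 0.048 full height. A ratchet raises it 12 mm with each full lever stroke, so four strokes in all; it stays where it is. A stroke that stops short of about 0.52 rad gains no notch. At full height the ratchet has no more teeth and further strokes do nothing
- jack_lever (a joint): pump lever, rad: 0 up (rest; the spring returns it within 0.5 s when let go), 0.6 fully down at its stop. The lever runs from its hinge towards the lift's -y; the hinge axis is the lift's x axis, at x 0, y -34 mm, z 100 mm in the lift's frame. At 0 it points 0.35 rad above level, at 0.6 it points 0.25 rad below level. Pushing down at the grip takes 5 to 13 N
- lever_grip (a point): top of the black round rubber grip (24 mm thick, 70 mm long) of the lever, at the middle of the grip, 118 mm from the hinge along the lever and 12 mm above its centre line. It moves with the lever, from about 151 mm above the table (up) to about 82 mm (down)
- jack_hook (a joint): safety hook, rad: 0 fully down (stop), positive raised; starts raised 0.6 to 0.95. Stiff hinge: stays where it is left. Hinge axis is the lift's y axis, at x -37, y -2, z 138 mm in the lift's frame; the hook arm runs from there to -x. About 1 N at the pad swings it down, 2 to 3 N while the pin pushes the gate open. The gate snaps shut behind the pin in the last 0.05 rad or so before 0 if the platform is at full height; push to the stop
- hook_pad (a point): middle of the top of the thumb pad (34 x 28 mm) at the end of the hook arm; in the hook's frame (at the hinge, x and z as the lift's when the hook is down) at x -110, z +24 mm. 162 mm above the table when the hook is down. Push here, down and following the arc
- hook_throat (a point): where the pin's centre sits in the hook's throat, 80 mm from the hook's hinge; axes of the hook (x and z as the lift's when the hook is down); the mouth opens to -z and the gate closes it 24 mm below this point
- jack_gate (a joint): sprung gate across the mouth of the hook, rad: 0 shut, positive as the pin pushes it inward; springs back by itself
- lug_pin (a point): middle of the round steel pin (8 mm thick, along y) on the lift's moving bracket, 117 mm to -x of the mast; rises with the platform, 90 mm above the table when lowered, 138 mm at full height, where it lies in the way of the hook's mouth
- marker: black marker pen, 134 mm long, bystander; origin at the centre of its underside
- torch: black torch lying on the table, 97 mm long, 29 mm thick, bystander; origin at the centre of its underside
- solder_spool: spool of solder wire standing on its flange, 78 x 61 mm, 40 mm high, bystander; origin at the centre of its underside

How it is judged:
On the way, in this order (a step that is already met when the one before it is completed fails the run):
1. the lid lies flat in the middle of the lowered platform, let go, the hook still raised (x of brew_lid in the frame of platform between -0.02 and 0.02 m and y of brew_lid in the frame of platform between -0.02 and 0.02 m and z of brew_lid in the frame of platform between -0.004 and 0.006 m and angle between brew_lid's own z axis and vertical below 0.08 rad and value of joint jack_lift below 0.005 m and value of joint jack_hook above 0.35 rad and contact force between the fingers and brew_lid below 0.3 N), for 0.2 s.
2. first full stroke: lever fully down, platform raised by 1 notch (12 mm each) (value of joint jack_lever above 0.51 rad and value of joint jack_lift between 0.0095 and 0.015 m), for 0.03 s.
3. second full stroke: lever fully down, platform raised by 2 notches (12 mm each) (value of joint jack_lever above 0.51 rad and value of joint jack_lift between 0.0215 and 0.027 m), for 0.03 s.
4. third full stroke: lever fully down, platform raised by 3 notches (12 mm each) (value of joint jack_lever above 0.51 rad and value of joint jack_lift between 0.0335 and 0.039 m), for 0.03 s.
5. fourth full stroke: lever fully down, platform raised by 4 notches (12 mm each) (value of joint jack_lever above 0.51 rad and value of joint jack_lift between 0.0455 and 0.051 m), for 0.03 s.
6. platform at full height, lever back up, hook still raised (value of joint jack_lever below 0.08 rad and value of joint jack_lift above 0.0455 m and value of joint jack_hook above 0.35 rad), for 0.1 s.
At the end, for the whole second after the job is handed in: Lid at rest flat on the platform, within 20 mm of its middle each way; platform at full height (45.5 mm up or more); lever back up (under 0.08 rad); hook down (under 0.08 rad), lug pin in its throat (-15 to +10 mm along the mouth), gate shut (under 0.12 rad) (x of brew_lid in the frame of platform between -0.02 and 0.02 m and y of brew_lid in the frame of platform between -0.02 and 0.02 m and z of brew_lid in the frame of platform between -0.004 and 0.006 m and angle between brew_lid's own z axis and vertical below 0.08 rad and value of joint jack_lift above 0.0455 m and value of joint each of jack_lever, jack_hook below 0.08 rad and value of joint jack_gate below 0.12 rad and z of lug_pin in the frame of hook_throat between -0.015 and 0.01 m and linear speed of brew_lid below 0.02 m/s); the robot touches nothing.
It fails at once if the marker is shoved more than 40 mm (distance of marker from where it was at the start of the episode above 0.04 m).
It fails at once if the torch is shoved more than 40 mm (distance of torch from where it was at the start of the episode above 0.04 m).
It fails at once if the solder spool is shoved more than 40 mm (distance of solder_spool from where it was at the start of the episode above 0.04 m).
It also fails if it takes over 72 s, if anything falls off the work surface, if the arm or the gripper's body presses on something with over 40 N, if the wrist force passes 120 N, or if a joint passes its speed limit or range.

## Working session

There is one attempt and no reset: what is moved stays moved. The work goes in short steps, each a Python script; the robot and the scene stay as the last script left them, time stands still between calls to the robot, and variables do not carry over. Pictures are saved under pics/ and viewed, at most 10 in all, crops included, and the job is handed in when it is done.

```bash
mkdir -p pics; python3 - <<'E'
from cell import ctrl
import cv2,numpy as np
a=ctrl.capture("scene");b=ctrl.capture("side")
cv2.imwrite("pics/scene0.png",a);cv2.imwrite("pics/side0.png",b)
for n in("scene","side","wrist"):
    p=ctrl.camera_params(n);print(n,p["fx"],p["fy"],p["cx"],p["cy"],p["dist_coeffs"]);print(np.round(p["T"],3))
print(ctrl.sense())
E
```

```text
scene 478.41337346538864 478.41337346538864 254.2818796996238 186.02778901373333 [-0.20398906  0.          0.          0.          0.        ]
[[-0.866 -0.328  0.378  0.037]
 [-0.501  0.579 -0.643  0.768]
 [-0.008 -0.746 -0.666  0.972]
 [ 0.     0.     0.     1.   ]]
side 373.4200202730428 373.4200202730428 257.16910243401014 184.09656164712217 [-0.08926481  0.          0.          0.          0.        ]
[[-0.867 -0.325  0.379  0.17 ]
 [-0.499  0.589 -0.636  0.508]
 [-0.017 -0.74  -0.672  0.727]
 [ 0.     0.     0.     1.   ]]
wrist 314.40045234264613 314.40045234264613 258.24522564433977 189.44767171831683 [-0.0567341  0.         0.         0.         0.       ]
[[ 0.359 -0.888 -0.289  0.279]
 [-0.933 -0.342 -0.109 -0.509]
 [-0.002  0.309 -0.951  0.373]
 [ 0.     0.     0.     1.   ]]
{'time_s': 0.1, 'joint_pos': array([-1.34259664e+00,  3.13955881e-01,  4.50962466e-02,  1.30358738e+00,
       -1.72146456e-05,  1.43117454e+00]), 'joint_velocities': array([ 0.00029051, -0.00193627,  0.00287714, -0.00077402,  0.00019691,
       -0.0010868 ]), 'tau': array([ 1.75563633e-03, -4.81727135e+01,  2.99242473e+01,  1.28088307e-02,
       -1.45565773e-04,  2.13517438e-06]), 'tool_pos': array([ 0.20663249, -0.53610856,  0.23048213]), 'tool_rot': array([-8.24153439e-04,  9.83135697e-01,  1.82875694e-01, -4.51405428e-05]), 'wrist_force': array([-0.25497703, -0.34942649, -0.73846462]), 'ft_torque': array([ 0.02446301, -0.02774647, -0.0389923 ]), 'grasp_force': 0.0, 'width': 0.9993996010987304}
```

View pics/scene0.png

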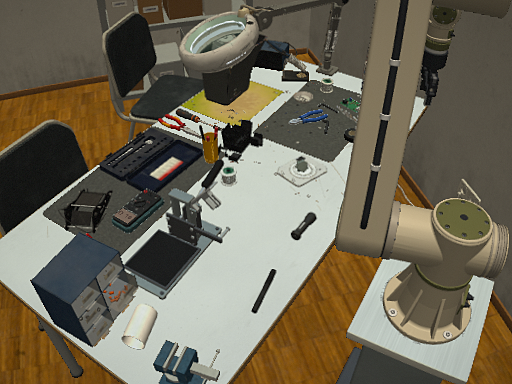

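View pics/side0.png

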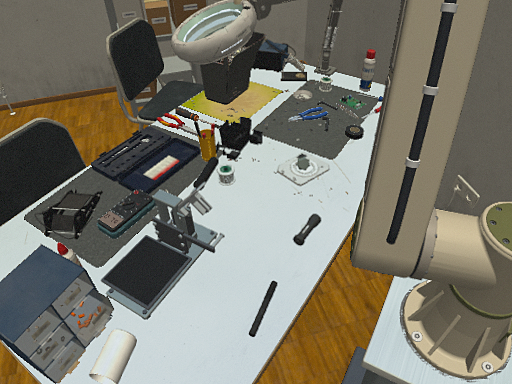

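The scene picture shows the lid at about (302,172), the lift mast near (183,215), the dark platform near (163,260), the lever grip near (212,175) and the raised hook near (208,198). The torch is at (303,225), the marker at (264,291) and the spool at (229,175). The side view agrees.

```bash
cat > h.py <<'E'
from cell import ctrl
import cv2,numpy as np
from scipy.spatial.transform import Rotation as R
def ray(cam,px):
    K=np.array([[cam["fx"],0,cam["cx"]],[0,cam["fy"],cam["cy"]],[0,0,1]])
    u=cv2.undistortPoints(np.float64([[px]]),K,np.float64(cam["dist_coeffs"]))[0,0]
    T=np.array(cam["T"]);d=T[:3,:3]@np.r_[u,1];return T[:3,3],d/np.linalg.norm(d)
def onplane(cam,px,z):
    o,d=ray(cam,px);return o+d*(z-o[2])/d[2]
def tri(obs):
    A=0;b=0
    for cam,px in obs:
        o,d=ray(cam,px);P=np.eye(3)-np.outer(d,d);A=A+P;b=b+P@o
    p=np.linalg.solve(A,b)
    return p,[float(np.linalg.norm(np.cross(p-ray(c,x)[0],ray(c,x)[1]))) for c,x in obs]
def proj(cam,p):
    T=np.linalg.inv(cam["T"]);K=np.array([[cam["fx"],0,cam["cx"]],[0,cam["fy"],cam["cy"]],[0,0,1]])
    rv=cv2.Rodrigues(T[:3,:3])[0]
    return cv2.projectPoints(np.float64([p]),rv,T[:3,3],K,np.float64(cam["dist_coeffs"]))[0][0,0]
def down(yaw):  # tool z down, tool y axis at angle yaw (world)
    y=np.array([np.cos(yaw),np.sin(yaw),0]);z=np.array([0,0,-1.]);x=np.cross(y,z)
    q=R.from_matrix(np.c_[x,y,z]).as_quat();return np.r_[q[3],q[:3]]
def snap(name,f):
    p=ctrl.camera_params(name);a=ctrl.capture(name);cv2.imwrite("pics/"+f+".png",a)
    np.save("pics/"+f+".npy",p,allow_pickle=True);return p,a
def load(f): return np.load("pics/"+f+".npy",allow_pickle=True).item(),cv2.imread("pics/"+f+".png")
E
python3 - <<'E'
from h import *
c=ctrl.camera_params("scene")
for n,px,z in [("lid",(302,172),.009),("knob",(301,161),.03),("platC",(163,260),.045),("platL",(122,276),.045),("platB",(167,288),.045),("platR",(203,246),.045),("mastbase",(195,245),0),("grip",(212,175),.15),("pad",(210,198),.2),("torch",(303,225),.015),("marker",(264,291),.01),("spool",(229,175),.02),("mug",(140,325),0.03)]:
    print(n,np.round(onplane(c,px,z),3))
s=ctrl.sense();T=np.array(ctrl.camera_params("wrist")["T"])
q=s["tool_rot"];Rt=R.from_quat(np.r_[q[1:],q[0]]).as_matrix()
print(Rt.T@(T[:3,3]-s["tool_pos"]),Rt.T@T[:3,2])
for p in [(.45,-.02,.4),(.5,0.1,.4),(.5,.2,.4)]:
  for y in np.arange(-3,3.2,.5):
    j=ctrl.ik(np.array(p),down(y)); print(p,round(y,1),None if j is None else np.round(j,2))
E
```

```text
lid [ 0.487 -0.293  0.009]
knob [ 0.504 -0.316  0.03 ]
platC [0.624 0.227 0.045]
platL [0.68  0.321 0.045]
platB [0.562 0.292 0.045]
platR [0.563 0.138 0.045]
mastbase [0.609 0.115 0.   ]
grip [ 0.624 -0.008  0.15 ]
pad [0.545 0.111 0.2  ]
torch [ 0.383 -0.083  0.015]
marker [0.37  0.161 0.01 ]
spool [ 0.671 -0.157  0.02 ]
mug [0.561 0.401 0.03 ]
[ 0.07773282  0.0007093  -0.14258236] [-3.08875915e-01 -7.77819763e-04  9.51102026e-01]
(0.45, -0.02, 0.4) -3.0 [-0.22  0.08  0.16  1.66  0.   -1.94]
(0.45, -0.02, 0.4) -2.5 [-0.22  0.08  0.16  1.66  0.   -2.44]
(0.45, -0.02, 0.4) -2.0 [-0.22  0.08  0.16  1.66  0.   -2.94]
(0.45, -0.02, 0.4) -1.5 [-0.22  0.08  0.16  1.66  0.    2.85]
(0.45, -0.02, 0.4) -1.0 [-0.22  0.08  0.16  1.66  0.    2.35]
(0.45, -0.02, 0.4) -0.5 [-0.22  0.08  0.16  1.66  0.    1.85]
(0.45, -0.02, 0.4) 0.0 [-0.22  0.08  0.16  1.66  0.    1.35]
(0.45, -0.02, 0.4) 0.5 [-0.22  0.08  0.16  1.66  0.    0.85]
(0.45, -0.02, 0.4) 1.0 [-0.22  0.08  0.16  1.66  0.    0.35]
(0.45, -0.02, 0.4) 1.5 [-0.22  0.08  0.16  1.66  0.   -0.15]
(0.45, -0.02, 0.4) 2.0 [-0.22  0.08  0.16  1.66
[... 877 characters left out ...]
0.23  0.26  0.39  1.7   0.   -1.48]
(0.5, 0.2, 0.4) -2.5 [ 0.23  0.26  0.39  1.7   0.   -1.98]
(0.5, 0.2, 0.4) -2.0 [ 0.23  0.26  0.39  1.7   0.   -2.48]
(0.5, 0.2, 0.4) -1.5 [ 0.23  0.26  0.39  1.7   0.   -2.98]
(0.5, 0.2, 0.4) -1.0 [0.23 0.26 0.39 1.7  0.   2.8 ]
(0.5, 0.2, 0.4) -0.5 [0.23 0.26 0.39 1.7  0.   2.3 ]
(0.5, 0.2, 0.4) 0.0 [0.23 0.26 0.39 1.7  0.   1.8 ]
(0.5, 0.2, 0.4) 0.5 [0.23 0.26 0.39 1.7  0.   1.3 ]
(0.5, 0.2, 0.4) 1.0 [0.23 0.26 0.39 1.7  0.   0.8 ]
(0.5, 0.2, 0.4) 1.5 [0.23 0.26 0.39 1.7  0.   0.3 ]
(0.5, 0.2, 0.4) 2.0 [ 0.23  0.26  0.39  1.7   0.   -0.2 ]
(0.5, 0.2, 0.4) 2.5 [ 0.23  0.26  0.39  1.7   0.   -0.7 ]
(0.5, 0.2, 0.4) 3.0 [ 0.23  0.26  0.39  1.7   0.   -1.2 ]
```

```bash
python3 - <<'E'
from h import *
P=np.pi/2
ims=[]
for f,p in [("lidA",(.45,-.34,.24)),("lidB",(.45,-.24,.24)),("liftA",(.49,.04,.42)),("liftB",(.49,.18,.42))]:
    ctrl.goto(np.array(p),down(P)); ctrl.wait(.2); ims.append(snap("wrist",f)[1])
m=np.vstack([np.hstack(ims[:2]),np.hstack(ims[2:])])
cv2.imwrite("pics/m1.png",cv2.resize(m,(800,600),interpolation=cv2.INTER_AREA))
print(ctrl.sense()["time_s"])
E
```

```text
5.3833
```

View pics/m1.png

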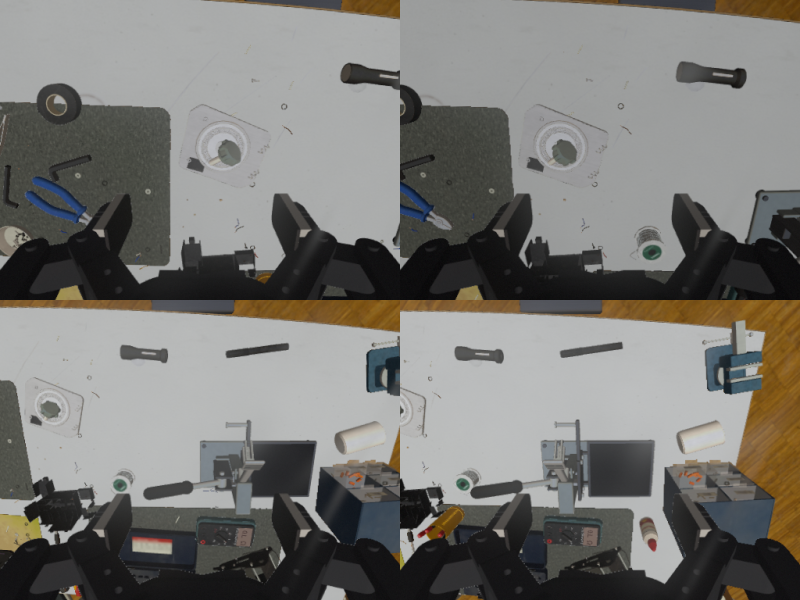

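The mosaic shows the lid's light grey plate near (225,145) in tile A and (563,145) in tile B. Its grey knob is near (229,152) and (564,152). The lift platform is the dark rectangle at (283,468) and (620,468), the lever grip is at (168,490) and (497,490), and the hook T-pad is at (238,425) and (570,425).

```bash
python3 - <<'E'
from h import *
A=load("lidA")[1][115:255,215:365];B=load("lidB")[1][115:255,135:285]
def up(a,w,h): return cv2.resize(a,(w,h),interpolation=cv2.INTER_CUBIC)
C=load("liftA")[1][125:285,170:420];D=load("liftB")[1][125:285,80:330]
cv2.imwrite("pics/c1.png",np.vstack([np.hstack([up(A,400,344),up(B,400,344)]),np.hstack([up(C,400,256),up(D,400,256)])]))
E
```

```text
(no output)
```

View pics/c1.png

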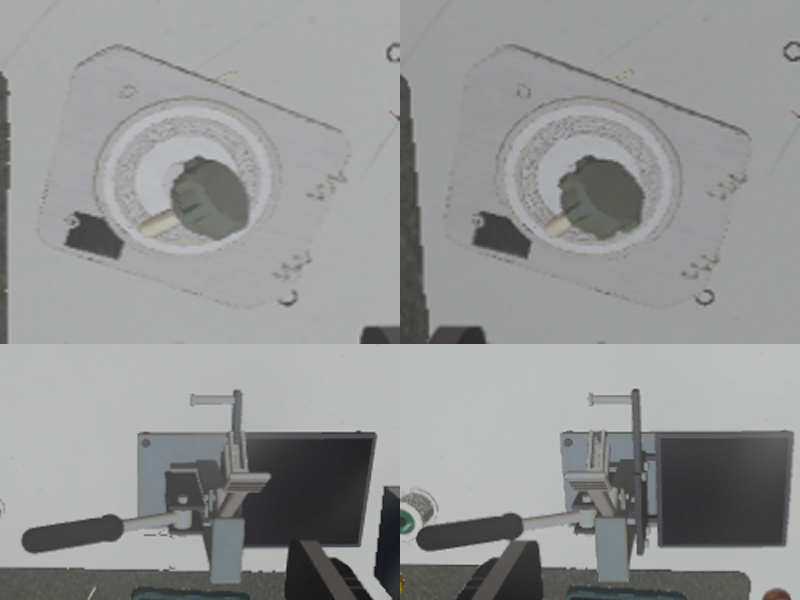

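The crops show the lid plate with chamfered corners, its long (134 mm) edges running down to the right, and the knob at about (212,198) in A and (202,198) in B. The lower row shows the full platform rectangle in B, with corners near (658,434), (792,432), (786,546) and (657,547). It also shows the lug pin at (192..236,400) in A and (590..634,400) in B, the pad at (238,483) and (598,478), and the lever grip from (25,540) to (120,525).

```bash
python3 - <<'E'
from h import *
mm=lambda p:np.round(np.array(p)*1000,1)
# lid knob + plate
kn=[]
for f,x0 in(("lidA",215),("lidB",135)):
    c,a=load(f);sub=a[115:255,x0:x0+150]
    hsv=cv2.cvtColor(sub,cv2.COLOR_BGR2HSV);lab=cv2.cvtColor(sub,cv2.COLOR_BGR2LAB)
    k=((hsv[...,2]<120)&(hsv[...,2]>45)).astype(np.uint8);k[:55]=0;k[100:]=0;k[:,:60]=0;k[:,100:]=0
    k=cv2.morphologyEx(k,cv2.MORPH_OPEN,np.ones((5,5)))
    M=cv2.moments(k,True);px=(M["m10"]/M["m00"]+x0,M["m01"]/M["m00"]+115);kn.append((c,px))
    bb=cv2.boundingRect(k);print(f,"knob px",np.round(px,1),"area",M["m00"],"bbox",bb)
    print("lab a,b lid/table",lab[30,60],lab[110,60],lab[12,100],lab[125,20])
    m=((lab[...,1].astype(int)>=129)).astype(np.uint8);m=cv2.morphologyEx(m,cv2.MORPH_CLOSE,np.ones((9,9)));m=cv2.morphologyEx(m,cv2.MORPH_OPEN,np.ones((7,7)))
    cs=max(cv2.findContours(m,0,2)[0],key=cv2.contourArea)[:,0]
    W=np.array([onplane(c,p+[x0,115],.009)[:2] for p in cs])
    r=cv2.minAreaRect((W*1000).astype(np.float32));print("plate",r)
    # manual edge estimate
print("knob",[mm(v) for v in tri(kn)])
cA=kn[0][0]
g=lambda x,y,x0:(x/2.6667+x0,y/2.457+115)
e=[g(150,57,215),g(320,122,215),g(345,155,215),g(285,285,215),g(70,90,215),g(42,220,215),g(60,247,215),g(230,303,215)]
print("manual edges",mm([onplane(cA,p,.009)[:2] for p in e]))
# platform
pl=[]
for f,z in(("liftA",.045),("liftB",.045)):
    c,a=load(f);v=a.max(2)
    x0,x1=(310,405)if f=="liftA" else(238,328)
    m=np.zeros(v.shape,np.uint8);m[172:275,x0:x1]=(v[172:275,x0:x1]<75)
    m=cv2.morphologyEx(m,cv2.MORPH_OPEN,np.ones((5,5)))
    cs=max(cv2.findContours(m,0,2)[0],key=cv2.contourArea)
    ap=cv2.approxPolyDP(cs,5,True)[:,0];print(f,ap.tolist())
    print(mm([onplane(c,p,z)[:2] for p in ap]).tolist())
    W=np.array([onplane(c,p,z)[:2] for p in cs[:,0]])
    print(cv2.minAreaRect((W*1000).astype(np.float32)))
A=load("liftA")[0];B=load("liftB")[0]
a=lambda x,y:(x/1.6+170,(y-344)/1.6+125)
b=lambda x,y:((x-400)/1.6+80,(y-344)/1.6+125)
for n,p,q in[("pinfree",(192,400),(590,400)),("pinbr",(236,399),(634,399)),("platFar_outer",(375,434),(792,432)),("platouter+x",(360,545),(786,546)),("pad",(238,483),(598,478)),("gripEnd",(24,541),(418,540)),("gripIn",(122,525),(522,524)),("mast-x-y",(210,519),(596,518)),("mast+x-y",(212,582),(598,582)),("mast-x+y",(244,519),(629,518))]:
    t=tri([(A,a(*p)),(B,b(*q))]);print(n,mm(t[0]),mm(t[1]))
E
```

```text
lidA knob px [293.4 192.2] area 528.0 bbox (65, 65, 28, 26)
lab a,b lid/table [176 128 127] [175 128 127] [179 127 128] [177 127 128]
plate ((491.73187255859375, -306.5380859375), (140.60513305664062, 108.86800384521484), 69.84143829345703)
lidB knob px [210.3 195.1] area 786.0 bbox (61, 64, 30, 33)
lab a,b lid/table [162 129 127] [161 128 128] [165 128 128] [162 127 128]
plate ((491.84014892578125, -305.66455078125), (141.93344116210938, 109.06768798828125), 68.99395751953125)
knob [array([ 490. , -299.6,   27.6]), array([1.9, 1.9])]
manual edges [[ 426.6 -326. ]
 [ 458.9 -247.6]
 [ 476.  -234.7]
 [ 548.  -258.3]
 [ 442.7 -361.9]
 [ 510.7 -376.5]
 [ 525.8 -368.2]
 [ 558.5 -284.9]]
liftA [[333, 185], [325, 202], [340, 208], [322, 222], [323, 250], [349, 250], [349, 274], [371, 274], [358, 249], [393, 249], [402, 184]]
[[569.0, 166.7], [600.2, 154.8], [611.6, 182.2], [638.3, 151.9], [694.8, 157.3], [695.2, 205.8], [746.9, 210.7], [747.6, 253.3], [693.3, 222.5], [694.1, 288.8], [567.4, 287.8]]
((657.3933715820312, 219.86416625976562), (138.9275360107422, 180.180908203125), 89.87777709960938)
liftB [[243, 184], [244, 250], [318, 248], [320, 205], [303, 203], [290, 184]]
[[567.9, 151.3], [695.6, 150.8], [692.1, 287.8], [607.0, 286.4], [603.2, 256.1], [568.2, 232.3]]
((631.4564208984375, 219.20068359375), (127.83326721191406, 137.4763946533203), 0.3389184772968292)
pinfree [514.9  86.5  91.1] [0.3 0.3]
pinbr [514.2 128.7  90.6] [0.3 0.3]
platFar_outer [563.  293.3  40.9] [0.6 0.6]
platouter+x [700.2 294.9  41.6] [0.6 0.6]
pad [551.4 111.2 207.3] [1.6 1.6]
gripEnd [630.5 -68.7 156.3] [0.5 0.5]
gripIn [629.7  19.1 124.9] [0.1 0.1]
mast-x-y [606.6  98.4 159.3] [0.1 0.1]
mast+x-y [659.7 100.  177.9] [0.4 0.4]
mast-x+y [605.5 128.  161.8] [0.1 0.1]
```

```bash
python3 - <<'E'
from h import *
q=down(np.radians(33.5));x,y=.491,-.2993
st=lambda n:(lambda s:print(n,round(s["time_s"],2),np.round(s["tool_pos"],4),round(s["width"],3),round(s["grasp_force"],1),np.round(s["wrist_force"],1)))(ctrl.sense())
for yy in(33.5,55): print(np.round(ctrl.ik(np.array([x,y,.1]),down(np.radians(yy))),2),np.round(ctrl.ik(np.array([.628,.229,.06]),down(np.radians(yy))),2))
ctrl.move_gripper(1.0)
ctrl.goto(np.array([x,y,.10]),q)
print(ctrl.move_linear(np.array([x,y,.013]),.08,guard=6));st("down")
ctrl.move_gripper(0.0,60);st("grip")
ctrl.move_linear(np.array([x,y,.10]),.08);ctrl.wait(.2);st("up")
a=ctrl.capture("scene")[130:200,250:350];_,w=snap("wrist","held")
cv2.imwrite("pics/h1.png",np.hstack([w[:,:400],cv2.resize(a,(400,384))]))
E
```

```text
[-0.69  0.38 -0.18  1.    0.    0.3 ] [0.23 0.58 0.03 1.02 0.   1.22]
[-0.69  0.38 -0.18  1.    0.   -0.08] [0.23 0.58 0.03 1.02 0.   0.84]
False
down 8.91 [ 0.4914 -0.2997  0.0136] 1.002 0.0 [-0.6 -0.5 -0.1]
grip 9.43 [ 0.4913 -0.2995  0.0139] 0.446 59.4 [-0.3  0.2  5.5]
up 10.87 [ 0.4907 -0.2991  0.0995] 0.448 60.4 [-0.   0.4 -2.7]
```

View pics/h1.png

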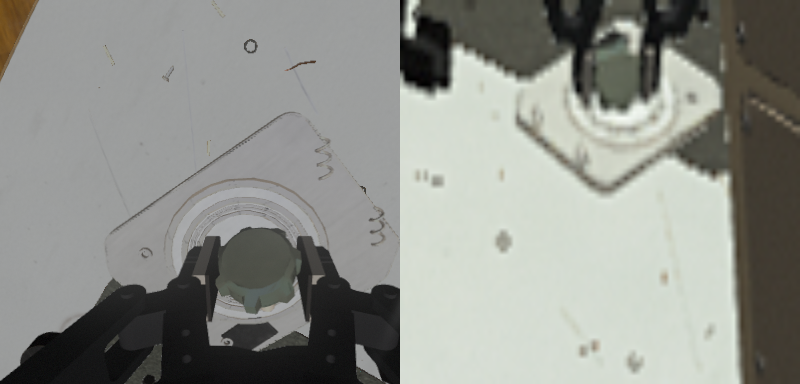

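The lid is held across the knob at (258,265) in the wrist view, 38 mm wide as expected, and it is off the table. Next I carry it to the platform.

```bash
python3 - <<'E'
from h import *
st=lambda n:(lambda s:print(n,round(s["time_s"],2),np.round(s["tool_pos"],4),round(s["width"],3),round(s["grasp_force"],1),np.round(s["wrist_force"],1)))(ctrl.sense())
q=down(np.radians(55));x,y=.628,.229
ctrl.move_linear(np.array([.491,-.2993,.33]),.25)
ctrl.goto(np.array([x,y,.33]),q);st("over")
ctrl.move_linear(np.array([x,y,.085]),.2);ctrl.wait(.1)
snap("wrist","pre");st("pre")
print(ctrl.move_linear(np.array([x,y,.0585]),.04,guard=5));st("down")
ctrl.move_gripper(0.75);ctrl.wait(.2);st("open")
ctrl.move_linear(np.array([x,y,.14]),.15)
ctrl.move_linear(np.array([x,y,.33]),.25)
ctrl.goto(np.array([.52,.17,.40]),down(np.pi/2));ctrl.wait(.2)
_,w=snap("wrist","placed");s=ctrl.capture("scene");cv2.imwrite("pics/placed_scene.png",s);st("end")
cv2.imwrite("pics/p1.png",np.hstack([cv2.resize(w[100:300,70:370],(450,300)),cv2.resize(s[170:310,100:240],(300,300))]))
E
```

```text
over 14.0 [0.6284 0.2277 0.3301] 0.446 60.5 [-0.3 -0.2 -3.7]
pre 15.53 [0.6289 0.2292 0.0864] 0.449 60.5 [-0.6  1.  -3.4]
True
down 16.14 [0.6273 0.2289 0.0588] 0.449 61.0 [-0.4 -0.1  4.4]
open 16.71 [0.6261 0.2286 0.0574] 0.751 0.0 [-0.9  0.8  0.3]
end 19.3 [0.5205 0.1703 0.3986] 0.75 0.0 [-1.2  0.7 -0.9]
```

View pics/p1.png

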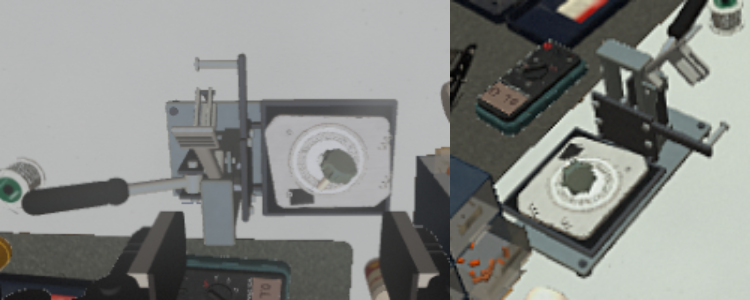

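The lid lies flat on the platform: in the crop its plate spans (265..390, 116..211) inside the platform's (262..397, 100..214). The hook pad, with its lined top, is near (196,138). Next I check the lid's centring, the hook angle and the lever pose numerically.

```bash
python3 - <<'E'
from h import *
c,w=load("placed")
g=lambda x,y:(x/1.5+70,y/1.5+100)
print("lid",[np.round(onplane(c,g(*p),.054)[:2]*1000) for p in[(265,163),(391,163),(328,115),(328,212)]])
print("plat",[np.round(onplane(c,g(*p),.045)[:2]*1000) for p in[(262,157),(397,157),(330,101),(330,214)]])
o=np.array([.6315,.1125,0])
for f in("liftA","liftB","placed"):
  cc=load(f)[0]
  for t in(.6,.7,.8,.9):
    P=lambda x,y,z:o+[-.037+x*np.cos(t)+z*np.sin(t),-.002+y,.138-x*np.sin(t)+z*np.cos(t)]
    print(f,t,[np.round(proj(cc,P(*v))).astype(int).tolist() for v in[(-.11,0,.024),(-.127,-.014,.024),(-.127,.014,.024),(-.093,-.014,.024),(-.093,.014,.024)]])
a=load("liftA")[1][165:245,280:360];b=load("liftB")[1][165:245,170:250];p=w[145:225,165:245]
cv2.imwrite("pics/hook.png",np.hstack([cv2.resize(i,(266,266),interpolation=cv2.INTER_CUBIC) for i in(a,b,p)]))
E
```

```text
lid [array([631., 150.]), array([631., 289.]), array([576., 218.]), array([691., 221.])]
plat [array([627., 146.]), array([627., 298.]), array([562., 221.]), array([698., 225.])]
liftA 0.6 [[322, 187], [312, 177], [337, 177], [308, 196], [331, 196]]
liftA 0.7 [[323, 196], [312, 188], [338, 188], [308, 203], [332, 203]]
liftA 0.8 [[323, 206], [313, 199], [339, 199], [309, 211], [333, 211]]
liftA 0.9 [[324, 216], [314, 211], [340, 211], [309, 220], [333, 220]]
liftB 0.6 [[200, 186], [185, 177], [210, 177], [190, 195], [213, 195]]
liftB 0.7 [[199, 196], [184, 188], [209, 188], [189, 203], [213, 203]]
liftB 0.8 [[198, 205], [183, 199], [209, 199], [189, 211], [213, 211]]
liftB 0.9 [[198, 215], [182, 211], [208, 211], [189, 219], [213, 219]]
placed 0.6 [[202, 165], [186, 154], [214, 154], [192, 176], [217, 176]]
placed 0.7 [[202, 175], [185, 165], [213, 165], [191, 184], [217, 184]]
placed 0.8 [[201, 186], [184, 178], [213, 178], [191, 193], [217, 193]]
placed 0.9 [[201, 196], [183, 191], [212, 190], [190, 202], [216, 202]]
```

View pics/hook.png

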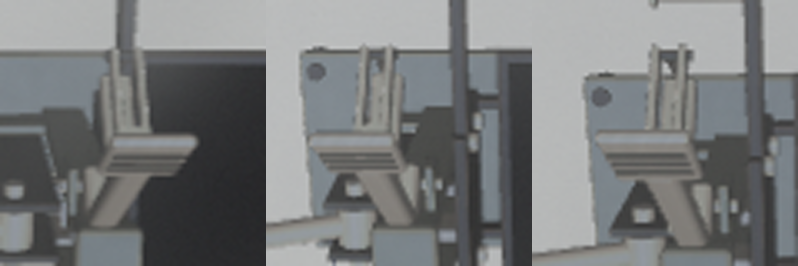

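The hook angle comes out at about 0.88 rad, from the lined pad top at y≈210–218 px in A and 211–217 in B against the kinematics. The lid is within about 3 mm of the platform's middle. Next I pump the lever.

```bash
python3 - <<'E'
from h import *
st=lambda n:(lambda s:print(n,round(s["time_s"],2),np.round(s["tool_pos"],4),np.round(s["wrist_force"],1)))(ctrl.sense())
ctrl.move_gripper(0.0)
q=down(np.pi/2);X=.631
pt=lambda a,h=0:np.array([X,.0785-.118*np.cos(a)+.012*np.sin(a),.1+.118*np.sin(a)+.012*np.cos(a)+h])
ctrl.goto(pt(.35,.14),q);st("above")
ctrl.move_linear(pt(.35,.012),.2)
for i in range(4):
    ctrl.move_linear(pt(.0),.15);st("mid")
    g=ctrl.move_linear(pt(-.25,-.003),.12,guard=25);ctrl.wait(.15);st(("bottom",g))
    ctrl.move_linear(pt(0),.2);ctrl.move_linear(pt(.35,.012),.2);ctrl.wait(.4);st("top")
ctrl.move_linear(pt(.35,.14),.25)
ctrl.goto(np.array([.50,.08,.42]),q);ctrl.wait(.2)
_,w=snap("wrist","pumped");st("end")
cv2.imwrite("pics/pump.png",w)
E
```

```text
above 20.92 [ 0.6309 -0.0274  0.2927] [0.4 1.  0.1]
mid 22.21 [ 0.6345 -0.0407  0.1156] [ 1.9 -1.4  7.2]
('bottom', False) 22.78 [ 0.6346 -0.0405  0.0839] [-0.4 -3.6  9.6]
top 23.92 [ 0.6306 -0.0283  0.1629] [-0.2  0.1  0.5]
mid 24.42 [ 0.6332 -0.0402  0.1134] [1.6 0.  7.2]
('bottom', True) 24.93 [ 0.6336 -0.0398  0.0825] [-4.2 -1.1 12.7]
top 26.05 [ 0.6306 -0.0283  0.1629] [ 0.3 -0.3  0.7]
mid 26.55 [ 0.6332 -0.0402  0.1135] [1.4 0.1 7.9]
('bottom', True) 27.07 [ 0.6335 -0.0397  0.0826] [-3.3 -0.5 13.4]
top 28.19 [ 0.6306 -0.0283  0.1629] [ 0.2 -0.3  0.2]
mid 28.69 [ 0.6332 -0.0401  0.1134] [1.8 0.1 7.3]
('bottom', True) 29.21 [ 0.6335 -0.0397  0.0826] [-3.7 -0.4 12.4]
top 30.33 [ 0.6306 -0.0283  0.1629] [0.  0.7 0.2]
end 32.1 [0.5005 0.0793 0.4184] [-0.  -0.  -0.1]
```

View pics/pump.png

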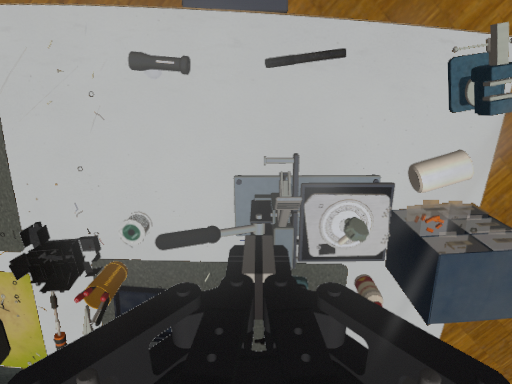

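The platform is raised with the lid still centred at (345,228). The lever is back up, and the pin's free end is at about (266,160). I check the pin height from that pixel before pressing the hook.

```bash
python3 - <<'E'
from h import *
c,w=load("pumped")
for z in(.102,.114,.126,.138):print(z,np.round(proj(c,(.5145,.0865,z)),1),np.round(proj(c,(.5145,.1287,z)),1))
for z in(.057,.081,.093):print(z,[np.round(proj(c,(x,y,z)),1).tolist() for x,y in((.563,.294),(.7,.294))])
sub=cv2.cvtColor(w,cv2.COLOR_BGR2GRAY)[150:172,255:302]
print("pin cols/rows",[(r+150,int(v)) for r,v in enumerate(sub[:,20])], [int(v) for v in sub[10]])
hx,hz=.5945,.138
for t in(.88,.4,0,):print(ctrl.ik(np.array([hx-.11*np.cos(t)+.024*np.sin(t),.1105,hz+.11*np.sin(t)+.024*np.cos(t)]),down(np.pi/2)))
E
```

```text
0.102 [263.9 155.1] [292.4 155. ]
0.114 [264.1 156.7] [293.2 156.7]
0.126 [264.2 158.5] [294.1 158.5]
0.138 [264.4 160.3] [295.1 160.3]
0.057 [[386.8, 178.2], [377.3, 250.8]]
0.081 [[392.5, 182.2], [382.2, 257.5]]
0.093 [[395.6, 184.4], [384.8, 261.1]]
pin cols/rows [(150, 179), (151, 180), (152, 180), (153, 179), (154, 180), (155, 180), (156, 179), (157, 156), (158, 132), (159, 146), (160, 147), (161, 147), (162, 145), (163, 146), (164, 178), (165, 179), (166, 177), (167, 178), (168, 178), (169, 178), (170, 177), (171, 177)] [180, 179, 180, 180, 181, 180, 179, 179, 171, 144, 146, 140, 148, 147, 147, 147, 147, 147, 148, 147, 147, 148, 148, 147, 148, 148, 148, 148, 148, 148, 148, 148, 148, 148, 149, 149, 149, 149, 136, 89, 90, 94, 94, 107, 150, 178, 177]
[0.05588992 0.27046428 0.00427976 1.30461181 0.         0.05588992]
[ 0.06032953  0.2069966  -0.16485945  1.19894028  0.          0.06032953]
[ 0.0625463   0.19660477 -0.28141516  1.09277639  0.          0.0625463 ]
```

The pin centre is at row 160, which matches 138 mm, so the lift is at full height. I now press the hook down.

```bash
python3 - <<'E'
from h import *
st=lambda n:(lambda s:print(n,round(s["time_s"],2),np.round(s["tool_pos"],4),np.round(s["wrist_force"],1)))(ctrl.sense())
q=down(np.pi/2)
def pt(t,h=0):return np.array([.5945-.11*np.cos(t)+.024*np.sin(t)+.009*np.sin(t),.1105,.138+.11*np.sin(t)+.024*np.cos(t)+h])
ctrl.goto(pt(.88,.08),q)
ctrl.move_linear(pt(.88,.015),.15)
for t in np.arange(.88,.05,-.12):
    g=ctrl.move_linear(pt(t),.08,guard=20);st((round(t,2),g))
    if g:break
else:
    g=ctrl.move_linear(pt(0,-.008),.04,guard=15);ctrl.wait(.2);st(("end",g))
ctrl.move_linear(ctrl.sense()["tool_pos"]+[0,0,.16],.2)
ctrl.goto(np.array([.47,.11,.40]),q);ctrl.wait(.3)
_,w=snap("wrist","hooked");s=ctrl.capture("side")
cv2.imwrite("pics/hk.png",np.hstack([cv2.resize(w[110:290,190:410],(440,360)),cv2.resize(s[160:300,120:260],(360,360),interpolation=cv2.INTER_CUBIC)]))
st("fin")
E
```

```text
(np.float64(0.88), False) 33.56 [0.5499 0.1105 0.2385] [-0.6  0.1 -0. ]
(np.float64(0.76), False) 33.88 [0.5374 0.1105 0.2316] [0.8 0.1 0.6]
(np.float64(0.64), False) 34.21 [0.5259 0.1105 0.223 ] [-0.1 -0.5  0. ]
(np.float64(0.52), False) 34.53 [0.5154 0.1105 0.2135] [-1.   0.1 -0.3]
(np.float64(0.4), False) 34.86 [0.506  0.1105 0.203 ] [-0.1  0.   0.2]
(np.float64(0.28), False) 35.18 [0.4978 0.1105 0.1916] [ 0.1 -0.1 -0.2]
(np.float64(0.16), False) 35.51 [0.4908 0.1105 0.179 ] [-0.1 -1.   1.3]
('end', True) 36.23 [0.4869 0.1105 0.1615] [-2.6  0.1 10.9]
fin 38.0 [0.4698 0.11   0.3991] [-0.5 -0.8  0.5]
```

View pics/hk.png

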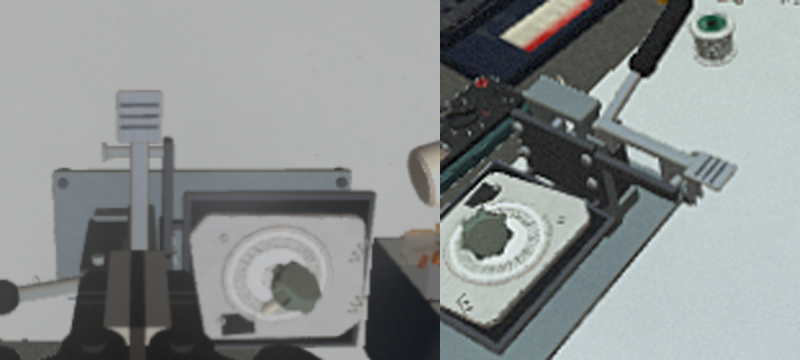

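The hook is down over the pin, with the pad at (140,117) in the wrist crop. The stop was felt at z = 161.5 mm, against 162 expected. The lid is centred and the lever is up.

```bash
python3 - <<'E'
from h import *
c,_=load("hooked")
for t in(0,.1,.2):print(t,np.round(proj(c,(.5945-.11*np.cos(t)+.024*np.sin(t),.1105,.138+.11*np.sin(t)+.024*np.cos(t)))),"seen",(140/2+190,117/2+110))
print(ctrl.job_done())
E
```

```text
0 [260. 169.] seen (260.0, 168.5)
0.1 [260. 173.] seen (260.0, 168.5)
0.2 [260. 179.] seen (260.0, 168.5)
the job is handed in; nothing more can be done
None
```

I've handed the job in with the lid let go flat on the platform (about 3 mm off centre), the lift at full height after four strokes, the lever back up and the hook pressed to its stop over the pin. I couldn't see the gate itself close, and the hand-in gave no verdict.

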